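# Set the guarded selector of the blood-tube centrifuge

## Robot

A 6-joint arm with a two-finger parallel gripper is mounted at the origin on the work surface. World frame = base frame: x ahead of the robot, y to its left, z up, the work surface at z = 0. Lengths are in m, angles in rad, forces in N, time in s.
With the tool pointing down it reaches from about 0.425 to 0.95 m from the base axis. Payload 3.5 kg.
Tool frame: the origin (TCP) lies at the very end of the fingers, on their centre line; the grasp point (between the pads) lies 19 mm behind it (ctrl.grip_point_offset is the distance from the TCP to the grasp point, in m); z points along the fingers, y is the line along which they close (so a half turn about z gives the same grasp; the last joint's range is limited). The gripper opens to 85 mm and grips with 20 to 120 N. Pads are 22 mm wide; open, the fingers measure 114 mm over their backs; the gripper's body (76 mm by 85 mm) begins 54 mm behind the grasp point. The pads swing forward as they close: fully open they stand 13 mm farther back than shut.
Start: joints at [1.093, 0.286, 1.577, -0, 1.279, -0.15], TCP at [0.217, 0.639, 0.231] pointing down, gripper open.
Joint ranges: [-2.77, 2.77], [-0.9, 2.22], [0.21, 2.48], [-1.53, 4.67], [0.24, 2.81], [-2.84, 2.84]. Speed limits (rad/s): [2.79, 2.79, 3.14, 3.14, 3.14, 3.14].

## Interface

Orientations are given as a unit quaternion [x, y, z, w].
In Python, from plant import ctrl gives the robot as it stands. The module is installed in compiled form; this text tells all that it offers.
- The arm moves only by the shell command python3 -m pendant 'ROWS' [OPENING] [FORCE]. ROWS is JSON, a list of rows, each an object of numbers: "dx", "dy", "dz": the shift along the tool's x, y, z in cm; "twist": the turn about the tool's z in degrees. A call has 1 to 10 rows; each row is the pose to reach, as a shift and turn from the pose commanded when the call began, along the tool's axes at that moment; what a row does not reach only later rows make up. A row lasts 1/8 s, in which the tool goes at most 62.5 mm and 10.7 degrees, less where a joint would pass 70% of its speed; a pose out of reach is approached as far as the arm can. A call with a gripper value outside its range is refused whole. OPENING is the opening in per cent of the stroke, from 0 (shut) to 100 (fully open), set as the call begins (- or left out, the last holds). The fingers move at their own pace and stop on an object; FORCE is the grip in N (left out, the last holds). Time passes only in rows, so rows that repeat a pose let the fingers close. It gives the time, the measured TCP pose, the force, the opening and the grip force at its end, in the units of the state.
- ctrl.get_state(): the state, without advancing time (a new reading comes with each control period).
- ctrl.read_camera(name): name is "side" or "top" or "wrist"; returns a dict with "img" (400x640x3 uint8, red, green, blue), "depth" (400x640 float32, m along the optical axis (not along the pixel's ray), 0 where there is no reading), "camera_matrix" (3x3 intrinsics, pixels), "xyz" and "rotation" of the camera in the world; the wrist camera has in their place "tool_from_camera" (4x4, takes a point from camera to tool coordinates, whose origin is the TCP and whose axes are the flange's). Camera axes: x right, y up, looking along -z (the intrinsics and any distortion apply to the point x, -y, -z); pixel columns grow to the right and rows downward; lengths in m; the calibration is good to about 2 mm. A picture is of the moment at which its call begins: read the wrist's pose just before it.
- ctrl.sign_off(): hands the job in; it is judged then, once.
The state is a dict: "time": time; "qpos": joint angles; "dq": joint speeds; "joint_efforts": joint torques, N m; "eef_pos": TCP position; "tcp_rot": TCP orientation; "contact_force": force on the tool from outside, world axes, zero at the start; "wrist_torque": the same for the moment, N m; "opening": opening from 0.0 (shut) to 1.0 (fully open); "finger_force": force on a finger pad.
Only numpy, scipy, OpenCV 4.12 (cv2) and the standard library are available. Lean on these libraries where they do the work, as an engineer would, in place of code of your own. Each camera call takes 0.05 s, during which the arm holds its last target. There are 200 camera calls.

## Task

Raise the centrifuge's clear spring shield by its red tab until its stay drops behind the catch, and let it come back so that it stands propped open by itself. Then press the selector knob down until you feel its stop, firmly but without ramming it or wrenching it while it is still locked, turn it clockwise from the white arc past yellow to the blue mark, and let it spring back up locked on blue. Leave the shield propped open, and leave the tube rack, meter, glove box and sharps tub where they are.

Things in the scene. Friction and masses are not known exactly. Their poses are not given: they have to be found in the camera images.
- centrifuge: White bench centrifuge, 388 long (x) by 280 wide (y), fixed. Origin on the table straight under the selector knob's axis; x points to its back (away from the robot at yaw 0), y to its left, z up. Its deck is 120 high; its front face is at x = -68. In the front of the deck is an open control bay (x -62 to 64, y -62 to 54, floor at height 72) that the shield covers; behind the hinge lies the round rotor lid, 36 above the deck.
- shield_tab (a point): Grip point in the red tab of the shield: tab 20 wide (across the centrifuge), 8 thick, sticking out 34 beyond the shield's front edge and in front of the centrifuge's front face, so fingers can straddle it from above. The point lies on the tab's middle, 160 from the hinge line and 2 above the hinge's height when shut. Between the finger pads the tab can pivot as the shield swings.
- shield_hinge (a point): Middle of the shield's hinge line, at the bay's rear edge, on the deck (x = 72, height 120 in the centrifuge's frame); the line runs along the centrifuge's y.
- shield (a joint): Opening angle of the clear shield (136 by 142, 4 thick, blue rim), rad: 0 shut, lying flat on the deck. A weak spring and its weight pull it shut (1 to 2.5 N at the tab). A hinged steel stay on its left edge drags a foot along a ledge in the bay; at about 1.85 the foot drops behind the catch; let back from there, the shield rests on the stay at about 1.7, propped. Let go before the foot has dropped, it snaps shut. Rubber buffers stop it at 2.06.
- stay_foot (a point): Centre of the round foot (8 across) of the shield's steel stay, which hangs from the shield's left edge: while the foot rides on the ledge it is 114 above the table, dropped behind the catch it is 108.
- selector_grip (a point): Grip point of the selector knob on its axis: a grey bar 52 long, 16 wide and 27 high, this point 17 above the bar's underside and 10 below its top, and 34 above the bay floor when the knob is up. A red line marks the pointer end of the bar.
- selector_pointer (a point): Top of the pointer end of the bar, 26 from the knob's axis: the bar runs from the axis to this point (and as far to the other side).
- selector (a joint): Angle of the knob, rad, growing clockwise seen from above; at 0 the pointer points to the centrifuge's front (-x). White (off) arc 0 to 0.42, in which the knob starts and can wander, yellow notch 0.95, blue notch 1.45, green notch 1.95 (each with about 0.08 of play either way). Friction 0.04 N m; the knob turns out of the white arc or a notch only while pressed right down, and springs up only in the white arc or in a notch.
- push (a joint): How far the knob is pressed down, m: 0 up (locked). A spring pushes back with 2.5 N at the start, rising by 1 N per mm. The lock is clear only in the last 1 mm before a firm stop; where that stop comes is set differently on every machine, 3.5 to 10.5 mm down, and is not measured: it has to be felt, as the force then climbs steeply, by more than 10 N per mm (a steady press of 16 N reaches it on every machine).
- buffers: Two upright rubber buffers on the deck just behind the hinge, 90 apart, 37 high, against which the shield leans at 2.06 rad. Origin between them on the deck. They must not take more than 40 N, which is 10 N of push at the tab.
- dial: Black dial plate (88 across, 3 thick) on the bay floor under the knob, with the coloured marks; origin at its centre on the bay floor. In it, out of sight, sit the knob's lock and stop, which must not take more than 18 N: the stop takes what is pressed beyond the spring's force (so keep the press on the knob under 23 N), and the lock takes 18 N when a locked knob is twisted with 0.5 N m.
- rack_center (a point): Middle of a loose white rack with blue-capped tubes, 70 by 150, 90 high; leave alone.
- meter_center (a point): Middle of a loose white hand-held blood meter, 115 by 58, 22 high; leave alone.
- glove_center (a point): Middle of a loose blue glove box, 125 by 230, 75 high; leave alone.
- sharps_center (a point): Middle of a loose red sharps tub, 168 across, 132 high; leave alone.

How it is judged:
By the outcome, as a careful person would: the job done as asked, in the order asked, and still so for the second after the job is handed in, with the robot touching nothing.
It also fails if it takes over 72 s, if anything falls off the work surface, if the arm or the gripper's body presses on something with over 40 N, if the wrist force passes 120 N, or if a joint passes its speed limit or range.

## Working session

There is one attempt and no reset: what is moved stays moved. The work goes in short steps, Python scripts to look and compute and a shell command to move; the robot and the scene stay as the last step left them, time stands still between calls to the robot, and variables do not carry over. Pictures are saved under pics/ and viewed, at most 10 in all, crops included, and the job is handed in when it is done.

```bash
mkdir -p pics
cat > h.py <<'E'
import numpy as np,cv2
from plant import ctrl
from scipy.spatial.transform import Rotation as R
def shot(n):
    s=ctrl.get_state(); c=ctrl.read_camera(n)
    if n=="wrist":
        T=np.eye(4);T[:3,:3]=R.from_quat(s['tcp_rot']).as_matrix();T[:3,3]=s['eef_pos'];M=T@np.array(c['tool_from_camera'])
    else:
        M=np.eye(4);r=np.array(c['rotation']);M[:3,:3]=r if r.shape==(3,3) else R.from_quat(r).as_matrix();M[:3,3]=c['xyz']
    c['M']=M;return c
def cloud(c):
    K=np.array(c['camera_matrix']);d=c['depth'];v,u=np.mgrid[:d.shape[0],:d.shape[1]]
    P=np.stack([(u-K[0,2])/K[0,0]*d,-(v-K[1,2])/K[1,1]*d,-d],-1)
    W=P@c['M'][:3,:3].T+c['M'][:3,3];W[d<=0]=np.nan;return W
def save(n,img): cv2.imwrite('pics/'+n,img[:,:,::-1])
E
python3 - <<'E'
from h import *
for n in('top','side'):
    c=shot(n);save(n+'0.png',c['img']);np.save(n+'.npy',cloud(c));print(n,c['M'].round(3).tolist(),[k for k in c])
s=ctrl.get_state();print(s)
E
```

```text
top [[0.003, 0.998, -0.061, 0.415], [-1.0, 0.004, 0.012, 0.003], [0.012, 0.06, 0.998, 1.276], [0.0, 0.0, 0.0, 1.0]] ['img', 'depth', 'camera_matrix', 'xyz', 'rotation', 'M']
side [[0.807, 0.424, -0.41, 0.094], [-0.59, 0.583, -0.559, -0.568], [0.002, 0.693, 0.721, 0.847], [0.0, 0.0, 0.0, 1.0]] ['img', 'depth', 'camera_matrix', 'xyz', 'rotation', 'M']
{'time': 0.1, 'qpos': array([ 1.09301310e+00,  2.87106354e-01,  1.57805784e+00,  1.38612908e-05,
        1.27858989e+00, -1.49979959e-01]), 'dq': array([-0.00084645, -0.00204368, -0.0045231 ,  0.00070697, -0.0014503 ,
        0.00061088]), 'joint_efforts': array([ 5.46423144e-04, -4.07294047e+01, -2.93701243e+01, -1.41231726e-04,
        3.37787184e-03, -7.70555545e-06]), 'eef_pos': array([0.21700176, 0.63853178, 0.23005123]), 'tcp_rot': array([ 1.63170666e-01,  9.86597266e-01, -1.02586616e-03, -3.39984730e-04]), 'contact_force': array([ 0.88648459, -0.13335831,  0.04671828]), 'wrist_torque': array([-0.00852205,  0.0254727 ,  0.00687909]), 'finger_force': 0.0, 'opening': 0.9993040177424553}
```

View pics/top0.png

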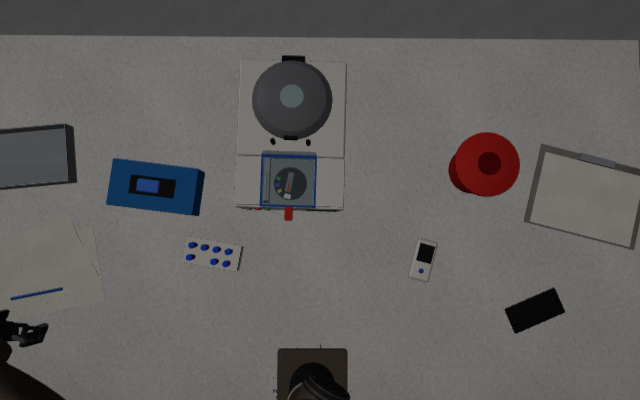

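View pics/side0.png

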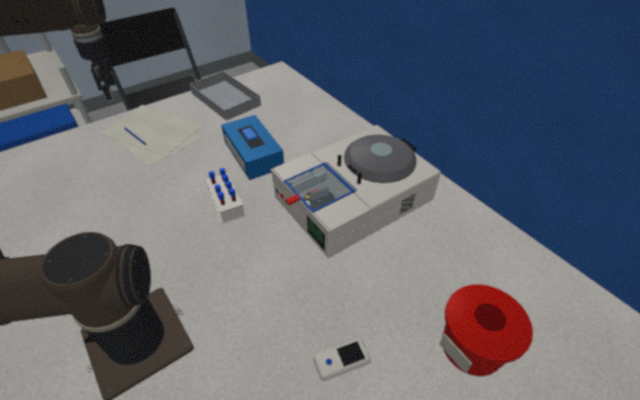

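The top view shows the centrifuge at yaw ≈ 0, with the red tab at (289,213), the knob at (290,183), the rack at (213,253) and the box at (155,187). I'll turn these into positions.

Run:
```python
from h import *
W=np.load('top.npy');I=cv2.imread('pics/top0.png')[:,:,::-1].astype(int)
m=(I[...,0]>120)&(I[...,1]<60)&(I[...,2]<60);m[:, :280]=0;m[:,300:]=0;m[:205]=0
v,u=np.where(m);print(u.min(),u.max(),v.min(),v.max())
p=W[m];print('tab',np.nanmedian(p,0),np.nanmin(p,0),np.nanmax(p,0))
b=(W[...,2]>.112)&(W[...,2]<.128);b[:,:225]=0;b[:,355:]=0;b[:50]=0;b[220:]=0
q=W[b][:,:2].astype(np.float32)
r=cv2.minAreaRect(q);print('deck rect',r,np.median(W[b],0), cv2.boxPoints(r))
for n,(u,v) in dict(knob=(290,183),buf1=(272,141),buf2=(308,142),rack=(213,253),box=(155,187)).items():print(n,W[v,u])
```

```text
Traceback (most recent call last):
ValueError: zero-size array to reduction operation minimum which has no identity
```

Run:
```python
from h import *
W=np.load('top.npy');I=cv2.imread('pics/top0.png')[:,:,::-1].astype(int)
m=(I[...,0]>90)&(I[...,0]>2*I[...,1]);m[:, :280]=0;m[:,300:]=0;m[:203]=0;m[225:]=0
v,u=np.where(m);print(u.min(),u.max(),v.min(),v.max())
p=W[m];print('tab',np.nanmedian(p,0),np.nanmin(p,0),np.nanmax(p,0))
b=(W[...,2]>.112)&(W[...,2]<.128);b[:,:225]=0;b[:,355:]=0;b[:50]=0;b[220:]=0
q=W[b][:,:2].astype(np.float32)
r=cv2.minAreaRect(q);print('deck rect',r,np.median(W[b],0), cv2.boxPoints(r))
for n,(u,v) in dict(knob=(290,183),buf1=(272,141),buf2=(308,142),rack=(213,253),box=(155,187)).items():print(n,W[v,u])
```

```text
285 291 207 219
tab [0.46291167 0.06429317 0.1259329 ] [0.44759123 0.05651596 0.12071635] [0.47833496 0.07207087 0.13063467]
deck rect ((0.6603012084960938, 0.05909468233585358), (0.28013554215431213, 0.42584937810897827), 88.54564666748047) [0.60655187 0.06048813 0.12081118] [[ 0.4438901  -0.07552382]
 [ 0.8696023  -0.08633211]
 [ 0.8767123   0.19371319]
 [ 0.4510001   0.20452148]]
knob [0.53942787 0.05972712 0.12665372]
buf1 [0.64162458 0.10405182 0.15453644]
buf2 [0.64019694 0.01413279 0.15170051]
rack [0.35767408 0.26953167 0.04706742]
box [0.53179401 0.41670698 0.08406616]
```

```bash
python3 -m pendant '[{"dx":-4,"dy":-4.7,"twist":-2},{"dx":-8,"dy":-9.5,"twist":-5},{"dx":-12,"dy":-14.2,"twist":-8},{"dx":-16,"dy":-19,"twist":-11},{"dx":-20,"dy":-24,"twist":-14},{"dx":-24,"dy":-29,"twist":-17.5},{"dx":-29,"dy":-34.5,"twist":-17.5},{"dx":-33,"dy":-39.5,"twist":-17.5},{"dx":-37,"dy":-44,"twist":-17.5},{"dx":-39.6,"dy":-47.3,"twist":-17.5}]' 60
python3 -m pendant '[{"dx":0},{"dx":0}]'
python3 - <<'E'
from h import *
c=shot('wrist');save('w1.png',c['img']);np.save('w1.npy',cloud(c));print(np.array(c['tool_from_camera']).round(3).tolist());s=ctrl.get_state();print(s['qpos'].round(3),s['contact_force'])
E
```

```text
[[-0.001, 0.955, 0.297, 0.076], [1.0, 0.001, 0.0, 0.0], [0.0, 0.297, -0.955, -0.142], [0.0, 0.0, 0.0, 1.0]]
[ 1.093  0.287  1.578 -0.     1.279 -0.15 ] [-1.08891953  0.20402402  0.43413032]$[0]: bad value
$[0]: bad value
```

View pics/w1.png

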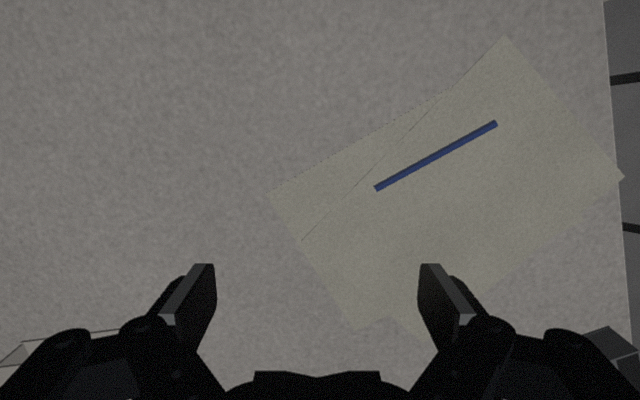

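The wrist image only shows paper and a pen; the arm didn't move because both row calls were refused. I'll retry with all four keys in each row.

```bash
python3 -m pendant '[{"dx":-4,"dy":-4.7,"dz":0,"twist":-2},{"dx":-8,"dy":-9.5,"dz":0,"twist":-5},{"dx":-12,"dy":-14.2,"dz":0,"twist":-8},{"dx":-16,"dy":-19,"dz":0,"twist":-11},{"dx":-20,"dy":-24,"dz":0,"twist":-14},{"dx":-24,"dy":-29,"dz":0,"twist":-17.5},{"dx":-28,"dy":-34,"dz":0,"twist":-17.5},{"dx":-32,"dy":-39,"dz":0,"twist":-17.5},{"dx":-36,"dy":-43,"dz":0,"twist":-17.5},{"dx":-39.6,"dy":-47.3,"dz":0,"twist":-17.5}]' 60 && 
python3 -m pendant '[{"dx":0,"dy":0,"dz":0,"twist":0},{"dx":0,"dy":0,"dz":0,"twist":0}]'
python3 - <<'E'
from h import *
c=shot('wrist');save('w2.png',c['img']);np.save('w1.npy',cloud(c));s=ctrl.get_state();print(s['qpos'].round(3),s['contact_force'])
E
```

```text
time: 1.4
eef_pos: [0.4403, 0.0617, 0.2314]
tcp_rot: [0.012, 1.0, 0.0, 0.0]
contact_force: [0.7, 0.8, 1.1]
opening: 0.597
finger_force: 0.0
time: 1.65
eef_pos: [0.4395, 0.064, 0.231]
tcp_rot: [0.012, 1.0, 0.0, -0.0]
contact_force: [-0.1, 0.6, 0.0]
opening: 0.597
finger_force: 0.0
[-0.083 -0.246  2.118  0.     1.27  -1.633] [ 0.04590194  0.01976791 -0.83578842]
```

View pics/w2.png

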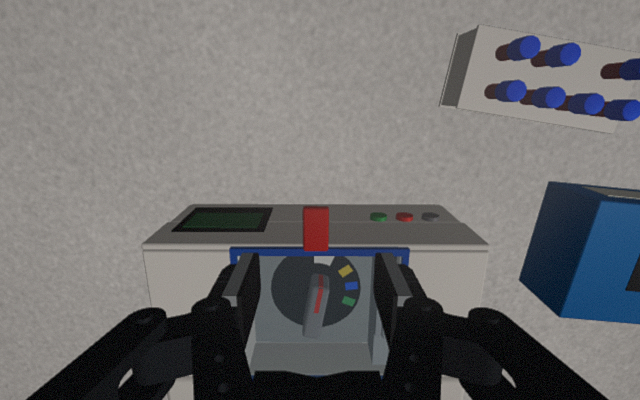

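Run:
```python
from h import *
W=np.load('w1.npy');I=cv2.imread('pics/w2.png')[:,:,::-1].astype(int)
m=(I[...,0]>80)&(I[...,0]>2*I[...,1])&(I[...,0]>2*I[...,2])
n,l,st,ce=cv2.connectedComponentsWithStats(m.astype(np.uint8))
for i in range(1,n):
    if st[i,4]>60:
        p=W[l==i];print(st[i],np.nanmedian(p,0).round(4),np.nanpercentile(p,2,0).round(4),np.nanpercentile(p,98,0).round(4))
```

```text
[ 303  207   26   44 1079] [0.4624 0.0626 0.1254] [0.4462 0.0533 0.1235] [0.4799 0.0722 0.1268]
[314 289   9  24  87] [0.5271 0.063  0.1234] [0.5164 0.0602 0.1219] [0.5378 0.0659 0.1249]
```

The wrist view shows the tab at (316,229) and the knob bar at (317,305) pointing nearly to the front. Next I'll straddle the tab and close on it.

```bash
python3 -m pendant '[{"dx":-2,"dy":-0.1,"dz":3,"twist":0},{"dx":-2.05,"dy":-0.1,"dz":6,"twist":0},{"dx":-2.05,"dy":-0.1,"dz":9,"twist":0},{"dx":-2.05,"dy":-0.1,"dz":11,"twist":0},{"dx":-2.05,"dy":-0.1,"dz":12.2,"twist":0},{"dx":-2.05,"dy":-0.1,"dz":12.2,"twist":0},{"dx":-2.05,"dy":-0.1,"dz":12.2,"twist":0}]' 60 && 
python3 -m pendant '[{"dx":0,"dy":0,"dz":0,"twist":0},{"dx":0,"dy":0,"dz":0,"twist":0},{"dx":0,"dy":0,"dz":0,"twist":0},{"dx":0,"dy":0,"dz":0,"twist":0},{"dx":0,"dy":0,"dz":0,"twist":0},{"dx":0,"dy":0,"dz":0,"twist":0}]' 10 25
```

```text
time: 2.58
eef_pos: [0.461, 0.0627, 0.1103]
tcp_rot: [0.011, 1.0, -0.0, 0.001]
contact_force: [-0.2, -0.4, 0.3]
opening: 0.603
finger_force: 0.0
time: 3.32
eef_pos: [0.461, 0.0625, 0.1102]
tcp_rot: [0.011, 1.0, 0.0, 0.001]
contact_force: [-1.0, 1.7, 5.7]
opening: 0.222
finger_force: 27.1
```

```bash
python3 -m pendant '[{"dx":-0.1,"dy":0,"dz":-1.61,"twist":0},{"dx":-0.36,"dy":0,"dz":-3.19,"twist":0},{"dx":-0.78,"dy":0,"dz":-4.75,"twist":0},{"dx":-1.35,"dy":0,"dz":-6.25,"twist":0},{"dx":-2.07,"dy":0,"dz":-7.69,"twist":0},{"dx":-2.93,"dy":0,"dz":-9.06,"twist":0},{"dx":-3.92,"dy":0,"dz":-10.33,"twist":0},{"dx":-5.03,"dy":0,"dz":-11.49,"twist":0},{"dx":-6.25,"dy":0,"dz":-12.54,"twist":0},{"dx":-7.57,"dy":0,"dz":-13.46,"twist":0}]' && python3 -m pendant '[{"dx":0,"dy":0,"dz":0,"twist":0}]'
```

```text
time: 4.58
eef_pos: [0.5362, 0.0605, 0.2439]
tcp_rot: [0.011, 1.0, -0.0, -0.001]
contact_force: [0.1, 1.2, -5.9]
opening: 0.226
finger_force: 25.3
time: 4.7
eef_pos: [0.5368, 0.0605, 0.2444]
tcp_rot: [0.011, 1.0, -0.0, -0.0]
contact_force: [0.3, 0.8, -3.1]
opening: 0.225
finger_force: 25.7
```

Good. The shield is following, so I'll continue to 1.7.

```bash
python3 -m pendant '[{"dx":-1.41,"dy":0,"dz":-0.78,"twist":0},{"dx":-2.88,"dy":0,"dz":-1.42,"twist":0},{"dx":-4.42,"dy":0,"dz":-1.91,"twist":0},{"dx":-5.99,"dy":0,"dz":-2.24,"twist":0},{"dx":-7.59,"dy":0,"dz":-2.41,"twist":0},{"dx":-9.2,"dy":0,"dz":-2.43,"twist":0},{"dx":-10.8,"dy":0,"dz":-2.28,"twist":0},{"dx":-10.8,"dy":0,"dz":-2.28,"twist":0}]'
python3 - <<'E'
from h import *
c=shot('side');i=c['img'][60:320,180:520];save('s1.png',cv2.resize(i,None,fx=2,fy=2));
E
```

```text
time: 5.7
eef_pos: [0.6439, 0.0577, 0.2671]
tcp_rot: [0.011, 1.0, -0.001, -0.001]
contact_force: [-1.7, 0.3, 0.2]
opening: 0.223
finger_force: 24.8
```

View pics/s1.png

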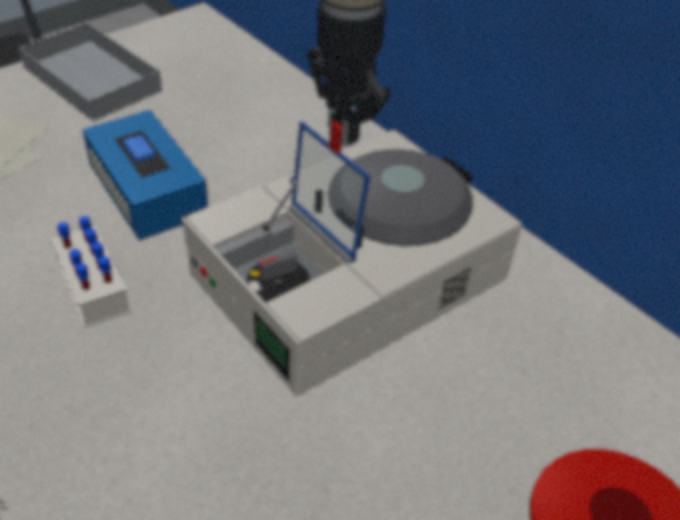

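The side view shows the shield upright with the tab still held (335,135) and the stay foot on the ledge (265,227). I'll go slowly past 1.85.

```bash
python3 -m pendant '[{"dx":-0.8,"dy":0,"dz":0.13,"twist":0},{"dx":-1.58,"dy":0,"dz":0.31,"twist":0},{"dx":-1.97,"dy":0,"dz":0.41,"twist":0},{"dx":-2.36,"dy":0,"dz":0.52,"twist":0},{"dx":-2.75,"dy":0,"dz":0.65,"twist":0},{"dx":-3.12,"dy":0,"dz":0.77,"twist":0},{"dx":-3.42,"dy":0,"dz":0.88,"twist":0},{"dx":-3.42,"dy":0,"dz":0.88,"twist":0},{"dx":-3.42,"dy":0,"dz":0.88,"twist":0}]'
python3 - <<'E'
from h import *
c=shot('side');i=c['img'][130:220,280:380];save('s2.png',cv2.resize(i,None,fx=6,fy=6,interpolation=2));
E
```

```text
time: 6.88
eef_pos: [0.6787, 0.057, 0.2587]
tcp_rot: [0.011, 1.0, -0.0, 0.001]
contact_force: [0.3, -4.4, 4.6]
opening: 0.218
finger_force: 24.4
```

View pics/s2.png

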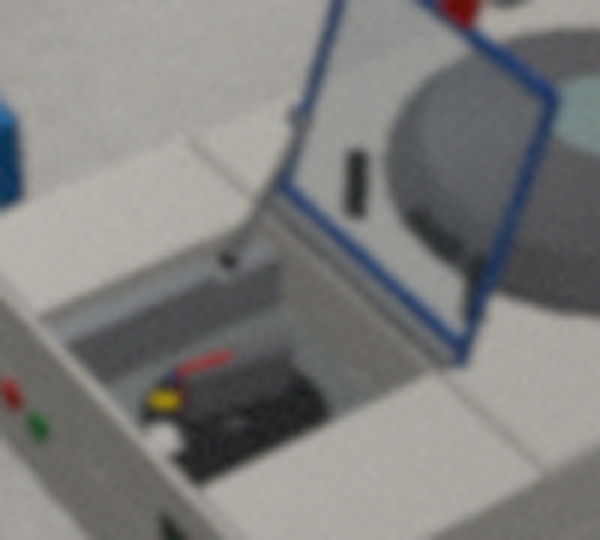

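The foot appears to be at the rear end of the ledge (230,260). I'll let the shield back gently and feel for the prop.

```bash
python3 -m pendant '[{"dx":0.7,"dy":0,"dz":-0.22,"twist":0},{"dx":1.4,"dy":0,"dz":-0.42,"twist":0},{"dx":2.1,"dy":0,"dz":-0.6,"twist":0},{"dx":2.7,"dy":0,"dz":-0.74,"twist":0},{"dx":3.1,"dy":0,"dz":-0.82,"twist":0},{"dx":3.1,"dy":0,"dz":-0.82,"twist":0},{"dx":3.1,"dy":0,"dz":-0.82,"twist":0}]';python3 -m pendant '[{"dx":0.2,"dy":0,"dz":-0.04,"twist":0},{"dx":0.4,"dy":0,"dz":-0.07,"twist":0},{"dx":0.4,"dy":0,"dz":-0.07,"twist":0}]'
```

```text
time: 7.8
eef_pos: [0.648, 0.0577, 0.2661]
tcp_rot: [0.011, 1.0, -0.0, 0.002]
contact_force: [4.2, -5.2, 2.3]
opening: 0.226
finger_force: 27.5
time: 8.18
eef_pos: [0.6449, 0.0576, 0.2666]
tcp_rot: [0.011, 1.0, -0.0, 0.003]
contact_force: [6.0, -5.5, 2.3]
opening: 0.226
finger_force: 27.9
```

A +6 N resistance that wasn't there on the way up means the stay has caught. I'll release and lift clear.

```bash
python3 -m pendant '[{"dx":-0.3,"dy":0,"dz":0.05,"twist":0},{"dx":-0.3,"dy":0,"dz":0.05,"twist":0},{"dx":-0.3,"dy":0,"dz":0.05,"twist":0},{"dx":-0.3,"dy":0,"dz":0.05,"twist":0},{"dx":-0.3,"dy":0,"dz":-2,"twist":0},{"dx":-0.3,"dy":0,"dz":-5,"twist":0},{"dx":-0.3,"dy":0,"dz":-9,"twist":0},{"dx":-0.3,"dy":0,"dz":-9,"twist":0}]' 50
python3 -m pendant '[{"dx":4,"dy":0,"dz":0,"twist":0},{"dx":9,"dy":0,"dz":0,"twist":0},{"dx":14,"dy":0,"dz":0,"twist":0},{"dx":16,"dy":0,"dz":0,"twist":0},{"dx":16,"dy":0,"dz":2,"twist":0},{"dx":16,"dy":0,"dz":5,"twist":0},{"dx":16,"dy":0,"dz":8,"twist":0},{"dx":16,"dy":0,"dz":8,"twist":0}]'
python3 - <<'E'
from h import *
c=shot('side');np.save('s3.npy',cloud(c));i=c['img'][130:220,280:380];save('s3.png',cv2.resize(i,None,fx=4,fy=4,interpolation=2))
c=shot('wrist');np.save('w3.npy',cloud(c));save('w3.png',c['img'])
a=cv2.imread('pics/s3.png');b=cv2.imread('pics/w3.png')
o=np.zeros((400,800,3),np.uint8);o[:360,:400]=a;o[:250,400:]=cv2.resize(b,(400,250));cv2.imwrite('pics/c3.png',o)
E
```

```text
time: 9.18
eef_pos: [0.6479, 0.0581, 0.3642]
tcp_rot: [0.011, 1.0, -0.0, 0.006]
contact_force: [0.7, -0.3, 0.4]
opening: 0.498
finger_force: 0.0
time: 10.18
eef_pos: [0.4848, 0.0618, 0.2725]
tcp_rot: [0.011, 1.0, 0.0, -0.004]
contact_force: [0.6, -0.4, 0.7]
opening: 0.503
finger_force: 0.0
```

View pics/c3.png

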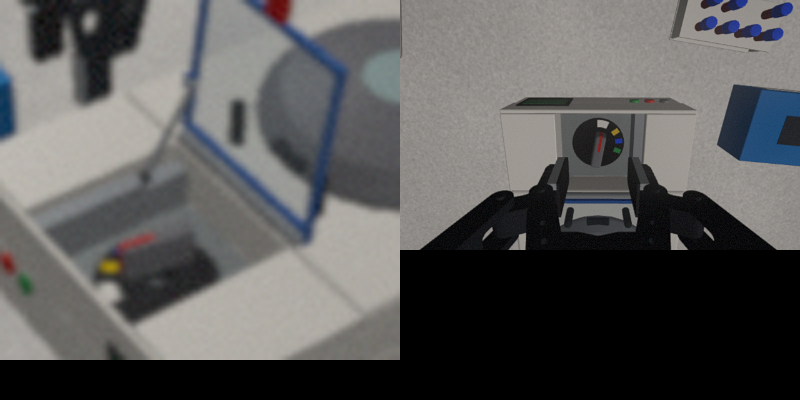

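The shield stands propped with the gripper away, and the knob is unobstructed. Next I'll measure the bar from the wrist depth.

Run:
```python
from h import *
W=np.load('w3.npy');I=cv2.imread('pics/w3.png')[:,:,::-1].astype(int)
m=(abs(W[...,0]-.55)<.045)&(abs(W[...,1]-.062)<.045)&(W[...,2]>.106)&(W[...,2]<.128)
p=W[m];r=cv2.minAreaRect(p[:,:2].astype(np.float32));print(len(p),r,np.median(p,0),p.min(0),p.max(0))
c,v=np.linalg.eigh(np.cov(p[:,:2].T));d=v[:,1];print('dir',np.degrees(np.arctan2(d[1],d[0])),'mean',p.mean(0))
red=(I[...,0]>60)&(I[...,0]>1.8*I[...,1])&(I[...,0]>1.8*I[...,2])&m;print('red',red.sum(),W[red].mean(0))
dm=(abs(W[...,2]-.075)<.004)&(I.sum(-1)<120)&(abs(W[...,0]-.55)<.06)&(abs(W[...,1]-.062)<.06)
q=W[dm];print('dial',cv2.minEnclosingCircle(q[:,:2].astype(np.float32)))
s=ctrl.get_state();print(s['qpos'].round(3))
```

```text
882 ((0.5446434020996094, 0.06006596237421036), (0.016050007194280624, 0.05266096815466881), 78.6531753540039) [0.54213537 0.06017156 0.11525547] [0.51871229 0.04834149 0.10603287] [0.57147344 0.07234994 0.11792362]
dir 168.6235042179874 mean [0.54259803 0.06017076 0.114878  ]
red 124 [0.52970456 0.0633574  0.11553363]
dial ((0.545534074306488, 0.06006203219294548), 0.043780822306871414)
[-0.081 -0.164  1.966  0.     1.34  -1.629]
```

Bar centre is (0.545, 0.060) and the pointer direction is 168.6°, so the selector is at about 0.17 rad. I'll align, descend and grip.

```bash
python3 -m pendant '[{"dx":-3,"dy":0,"dz":2,"twist":5},{"dx":-6,"dy":0,"dz":5,"twist":10},{"dx":-6,"dy":0,"dz":9,"twist":10},{"dx":-6,"dy":0,"dz":12,"twist":10},{"dx":-6,"dy":0,"dz":14.5,"twist":10},{"dx":-6,"dy":0,"dz":16.5,"twist":10},{"dx":-6,"dy":0,"dz":17.7,"twist":10},{"dx":-6,"dy":0,"dz":17.7,"twist":10},{"dx":-6,"dy":0,"dz":17.7,"twist":10}]' 40 &&
python3 -m pendant '[{"dx":0,"dy":0,"dz":0,"twist":0},{"dx":0,"dy":0,"dz":0,"twist":0},{"dx":0,"dy":0,"dz":0,"twist":0},{"dx":0,"dy":0,"dz":0,"twist":0},{"dx":0,"dy":0,"dz":0,"twist":0}]' 5 50;python3 -c "
from h import *
s=ctrl.get_state();print(s['wrist_torque'],s['contact_force'],s['eef_pos'])"
```

```text
time: 11.4
eef_pos: [0.5473, 0.0603, 0.1011]
tcp_rot: [0.098, 0.995, 0.0, 0.001]
contact_force: [-0.5, -0.6, 0.3]
opening: 0.399
finger_force: 0.0
time: 12.02
eef_pos: [0.547, 0.0602, 0.1004]
tcp_rot: [0.098, 0.995, -0.0, 0.001]
contact_force: [1.2, -0.9, 2.7]
opening: 0.168
finger_force: 53.1
[-0.28259864 -0.24964916 -0.04848179] [ 1.21072083 -0.92079874  2.70916286] [0.54701496 0.06015299 0.10039044]
```

```bash
for i in 1; do python3 -m pendant '[{"dx":0,"dy":0,"dz":0.1,"twist":0},{"dx":0,"dy":0,"dz":0.2,"twist":0},{"dx":0,"dy":0,"dz":0.3,"twist":0},{"dx":0,"dy":0,"dz":0.3,"twist":0}]'|grep -E 'pos|cont'; python3 -m pendant '[{"dx":0,"dy":0,"dz":0.1,"twist":0},{"dx":0,"dy":0,"dz":0.1,"twist":0}]'|grep -E 'pos|cont'; done
```

```text
eef_pos: [0.547, 0.0602, 0.0975]
contact_force: [2.2, -1.7, 4.4]
eef_pos: [0.547, 0.0602, 0.0967]
contact_force: [1.1, -2.2, 6.0]
```

```bash
python3 -m pendant '[{"dx":0,"dy":0,"dz":0.1,"twist":0},{"dx":0,"dy":0,"dz":0.1,"twist":0}]'|grep -E 'pos|cont'; python3 -m pendant '[{"dx":0,"dy":0,"dz":0.1,"twist":0},{"dx":0,"dy":0,"dz":0.1,"twist":0}]'|grep -E 'pos|cont'
```

```text
eef_pos: [0.547, 0.0601, 0.0958]
contact_force: [0.8, -2.4, 6.8]
eef_pos: [0.5471, 0.0602, 0.0954]
contact_force: [-0.5, -1.7, 9.5]
```

```bash
python3 -m pendant '[{"dx":0,"dy":0,"dz":0.05,"twist":0},{"dx":0,"dy":0,"dz":0.05,"twist":0}]'|grep -E 'pos|cont'; python3 -m pendant '[{"dx":0,"dy":0,"dz":0.05,"twist":0},{"dx":0,"dy":0,"dz":0.05,"twist":0}]'|grep -E 'pos|cont'
```

```text
eef_pos: [0.5471, 0.0601, 0.0953]
contact_force: [-1.7, -2.0, 11.4]
eef_pos: [0.5472, 0.0602, 0.0953]
contact_force: [-2.9, -1.5, 13.5]
```

Stop felt at 5 mm: the force climbs from 7 to 13.5 N with no further travel. I'll turn gently first and check the torque while leaving the white arc.

```bash
python3 -m pendant '[{"dx":0,"dy":0,"dz":0.03,"twist":4},{"dx":0,"dy":-0.02,"dz":0.03,"twist":8},{"dx":0,"dy":-0.03,"dz":0.03,"twist":12},{"dx":0,"dy":-0.03,"dz":0.03,"twist":15},{"dx":0,"dy":-0.03,"dz":0.03,"twist":17},{"dx":0,"dy":-0.03,"dz":0.03,"twist":17}]'|grep -E 'pos|cont|rot';python3 -c "
from h import *
s=ctrl.get_state();print(s['wrist_torque'])"
```

```text
eef_pos: [0.5471, 0.0597, 0.0953]
tcp_rot: [0.244, 0.97, -0.0, 0.001]
contact_force: [-4.0, -3.0, 15.5]
[-0.44268612  0.56519289 -0.06155497]
```

```bash
python3 -m pendant '[{"dx":0,"dy":-0.02,"dz":0,"twist":5},{"dx":0,"dy":-0.03,"dz":0,"twist":10},{"dx":0.01,"dy":-0.05,"dz":0,"twist":15},{"dx":0.01,"dy":-0.06,"dz":0,"twist":20},{"dx":0.02,"dy":-0.08,"dz":0,"twist":25},{"dx":0.02,"dy":-0.1,"dz":0,"twist":30},{"dx":0.02,"dy":-0.11,"dz":0,"twist":35},{"dx":0.02,"dy":-0.11,"dz":0,"twist":35}]'|grep -E 'pos|cont|rot';python3 -c "
from h import *
s=ctrl.get_state();print(s['wrist_torque'])"
```

```text
eef_pos: [0.5464, 0.059, 0.0953]
tcp_rot: [0.525, 0.851, -0.0, 0.001]
contact_force: [-2.4, -3.0, 15.2]
[-0.42715104  0.61392453 -0.07142963]
```

```bash
python3 -m pendant '[{"dx":0,"dy":-0.02,"dz":0,"twist":5},{"dx":0,"dy":-0.03,"dz":0,"twist":10},{"dx":0,"dy":-0.05,"dz":0,"twist":15},{"dx":0,"dy":-0.05,"dz":0,"twist":19},{"dx":0,"dy":-0.05,"dz":0,"twist":21},{"dx":0,"dy":-0.05,"dz":0,"twist":21}]'|grep -E 'pos|cont|rot';python3 -c "
from h import *
s=ctrl.get_state();print(s['wrist_torque'])
c=shot('wrist');i=c['img'][100:400,160:480];save('w4.png',cv2.resize(i,None,fx=1.8,fy=1.8))"
```

```text
eef_pos: [0.5458, 0.0588, 0.0953]
tcp_rot: [0.671, 0.742, -0.0, 0.0]
contact_force: [-3.4, -2.2, 15.0]
[-0.41983091  0.62620232 -0.02249602]
```

View pics/w4.png

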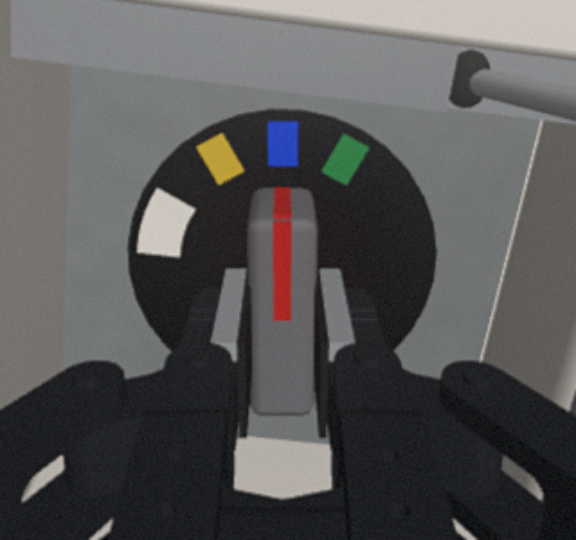

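The red line (283,190) points exactly at the blue mark (283,143). I'll let it up while gripped, check, then release.

```bash
python3 -m pendant '[{"dx":0,"dy":0,"dz":-0.15,"twist":0},{"dx":0,"dy":0,"dz":-0.3,"twist":0},{"dx":0,"dy":0,"dz":-0.45,"twist":0},{"dx":0,"dy":0,"dz":-0.6,"twist":0},{"dx":0,"dy":0,"dz":-0.7,"twist":0},{"dx":0,"dy":0,"dz":-0.7,"twist":0}]'|grep -E 'pos|cont|rot';python3 -c "
from h import *
s=ctrl.get_state();print(s['wrist_torque'])"
```

```text
eef_pos: [0.5456, 0.0588, 0.0997]
tcp_rot: [0.671, 0.742, 0.0, 0.001]
contact_force: [2.8, -3.3, 3.0]
[-0.4546094  -0.66761266 -0.01438438]
```

```bash
python3 -m pendant '[{"dx":0,"dy":0,"dz":0,"twist":0},{"dx":0,"dy":0,"dz":0,"twist":0},{"dx":0,"dy":0,"dz":0,"twist":0},{"dx":0,"dy":0,"dz":0,"twist":0},{"dx":0,"dy":0,"dz":-2,"twist":0},{"dx":0,"dy":0,"dz":-5,"twist":0},{"dx":0,"dy":0,"dz":-9,"twist":0},{"dx":0,"dy":0,"dz":-14,"twist":0},{"dx":0,"dy":0,"dz":-19,"twist":0},{"dx":0,"dy":0,"dz":-19,"twist":0}]' 40
python3 - <<'E'
from h import *
a=shot('side')['img'][120:230,260:400];c=shot('wrist');b=c['img'];W=cloud(c)
o=np.zeros((600,800,3),np.uint8);o[:330,:420]=cv2.resize(a,(420,330),interpolation=2);o[330:580,:400]=cv2.resize(b,(400,250));save('f.png',o)
m=(abs(W[...,0]-.545)<.045)&(abs(W[...,1]-.06)<.045)&(W[...,2]>.1)&(W[...,2]<.128)
p=W[m];print(len(p),cv2.minAreaRect(p[:,:2].astype(np.float32)),np.median(p,0))
E
```

```text
time: 18.32
eef_pos: [0.5474, 0.0589, 0.2955]
tcp_rot: [0.671, 0.742, 0.003, 0.004]
contact_force: [-0.2, -0.9, 0.4]
opening: 0.396
finger_force: 0.0
923 ((0.5452659726142883, 0.06117897480726242), (0.015482421964406967, 0.05235632508993149), 5.380583763122559) [0.54499559 0.0629683  0.11530529]
```

View pics/f.png

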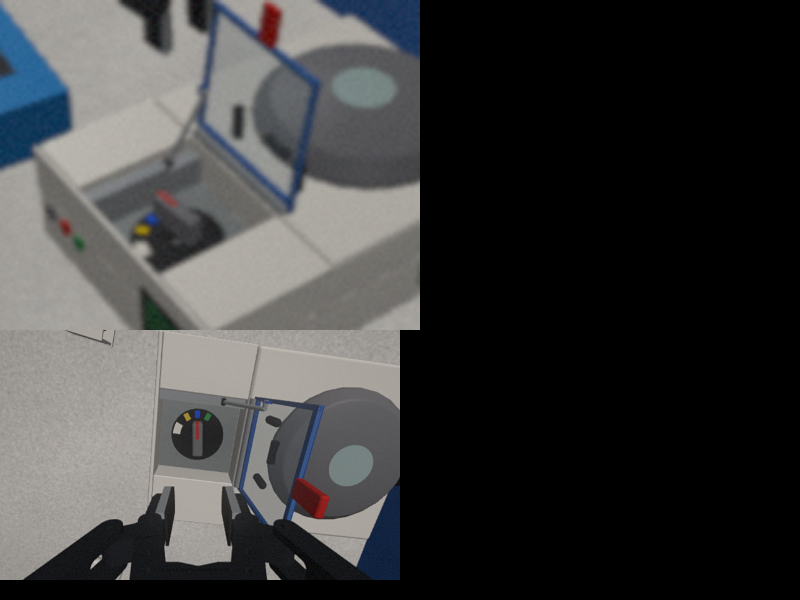

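The shield stands propped and the knob is up (top at 0.115, the same height as before) with its pointer on blue. The arm is clear, so I'll hand the job in.

```bash
python3 -c "
from plant import ctrl
print(ctrl.sign_off())"
```

```text
the job is handed in; nothing more can be done
None
```

The job is handed in: the shield stands propped open on its stay, the knob is back up on the blue mark after one press to its stop (about 15.5 N at most), and the rack, meter, glove box and sharps tub were not touched.

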